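Set a crystal piece on the sloping inspection rest and turn up the lamp

ROBOT

A 6-joint arm with a two-finger parallel gripper is mounted at the origin on the work surface. World frame = base frame: x ahead of the robot, y to its left, z up, the work surface at z = 0. Lengths are in m, angles in degrees, forces in N, time in s.
With the tool pointing down it reaches from about 0.275 to 0.85 m from the base axis. Payload 19 kg.
Tool frame: the origin (TCP) lies midway between the tips of the shut fingers; the grasp point (between the pads) lies grip_depth behind it (grip_depth is the distance from the TCP to the grasp point, in m); z points along the fingers, y is the line along which they close (so a half turn about z gives the same grasp; the last joint's range is limited). The gripper opens to 85 mm and grips with 20 to 120 N. Pads are 22 mm wide; open, the fingers measure 114 mm over their backs; the gripper's body (76 mm by 85 mm) begins 54 mm behind the grasp point. The pads swing forward as they close: fully open they stand 13 mm farther back than shut.
Start: joints at [59.931, 8.623, 82.357, -0, 89.026, -7.678], TCP at [0.219, 0.532, 0.231] pointing down, gripper open.
Joint ranges: [-160.23, 160.23], [-39.13, 120.54], [6.94, 153.29], [-79.49, 259.48], [9.18, 160.14], [-161.06, 161.06]. Speed limits (degrees/s): [108.29, 108.29, 127.2, 172.46, 172.46, 172.46].

INTERFACE

Orientations are given as a 3x3 rotation matrix whose columns are the frame's x, y, z axes.
In Python, from station import * gives the robot as it stands.
- The arm moves only by the tool servo_tool, never from a script. Its argument "steps" is a list that holds one entry, the list of rows, each a list of 7 numbers: the opening, from -1 (shut) to 1 (fully open), so that 0 is half open, then the shift along the tool's x, y, z in cm, then the turn, a rotation vector about the tool's x, y, z in rad. In form: [[[grip, tx, ty, tz, wx, wy, wz], ...]]. A call has 1 to 5 rows; each row shifts and turns the commanded pose from where the row before left it, along the tool's axes as they then stand; what a row does not reach is not made up. A row lasts 1/8 s, in which the tool goes at most 62.5 mm and 10.7 degrees, less where a joint would pass 70% of its speed; a pose out of reach is approached as far as the arm can. A call with a gripper value outside its range is refused whole. The fingers move at their own pace and stop on an object; "squeeze" is the grip in N (left out, the last holds). Time passes only in rows, so rows that do not move let the fingers close. It gives the time, the measured TCP pose, the force, the opening and the grip force at its end, in the units of the state.
- read_state(): the state, without advancing time (a new reading comes with each control period).
- snapshot(name): name is "side" or "top"; returns (picture, depth): 420x560x3 uint8, blue, green, red; 420x560 float32, m along the optical axis (not along the pixel's ray), 0 where there is no reading.
- calibration(name): a dict with "fx", "fy", "cx", "cy" (pixels), "R" (3x3) and "t" (3): a world point X has camera coordinates R X + t. Camera axes: x right, y down, z forward; pixel columns grow to the right and rows downward; lengths in m; the calibration is good to about 2 mm. A picture is of the moment at which its call begins. calibration takes no time and is no camera call.
- close_job(): hands the job in; it is judged then, once.
The state is a dict: "time_s": time; "qpos": joint angles; "joint_vel": joint speeds; "effort": joint torques, N m; "tool_pos": TCP position; "tcp_rot": TCP orientation; "force": force on the tool from outside, world axes, zero at the start; "ft_torque": the same for the moment, N m; "grip_width": finger opening in m; "finger_force": force on a finger pad.
Only numpy, scipy, OpenCV 4.12 (cv2) and the standard library are available. Lean on these libraries where they do the work, as an engineer would, in place of code of your own. Each camera call takes 0.05 s, during which the arm holds its last target. There are 200 camera calls.

TASK

Stand the pressed crystal piece with the zigzag crest (square-cornered foot, not the round one) on the narrow sloping inspection rest: foot flat on the slope, centred across it, its crest running straight up the slope and its lower edge against the lip; set it down, do not drop it. Then turn the lamp dial inside the guard ring clockwise until its white pointer lines up with the long white mark at the top of the panel. Leave the other loose things on the bench where they are.

Things in the scene. Friction and masses are not known exactly. Their poses are not given: they have to be found in the camera images.
- crest: Frosted crystal piece, about 0.38 kg, loose, upright at start. Foot 70 (its x) x 84 (its y) x 16 mm; on its middle a fin 22 mm thick (y), 56 mm long (x), with flat parallel sides from 16 to 50 mm above the underside (pinch it across y), topped by two zigzag peaks up to 64 mm. Origin: centre of the underside; x along the fin, z up. Either way round is the same.
- rest: Sloping aluminium plate, fixed, 90 mm up the slope x 60 mm wide, at 30 degrees, low edge towards the robot; there a lip 6 mm thick stands 8 mm proud. The 84 mm foot overhangs both sides. Origin: on the top surface, at the lip's inner face, mid width; x up the slope, y across (left), z out of the plate. A foot touching the lip has its centre at x = 35 mm.
- stand: Dark steel base (130 x 100 mm, 12 mm thick) and post that carry the sloping rest; the rest's lip is 100 mm above the bench. Fixed. Origin: centre of the base's underside.
- panel: Face of the grey control box, fixed: 140 x 140 mm, sloped 35 degrees, low edge towards the robot, centre 115 mm above the bench. Origin: face centre, on the dial's axis; x up the slope, y across (left), z out. A guard ring round the dial, inner radius 50, outer 54 mm, stands 30 mm off the face. The long white mark lies straight up the slope (+x) from the dial.
- dial_grip (a point): Where to grip the dial: on its axis, 31 mm off the panel; axes as the panel's (they do not turn with the dial). The dial is a black skirt (radius 22 mm, up to 10 mm off the panel) with a bar 44 mm long and 12 mm thick that reaches 44 mm off the panel. The white line on one half of the bar's top is the pointer.
- dial (a joint): Angle of the lamp dial in rad, growing clockwise as seen looking at the panel. At 0 the pointer points along the panel's +y (9 o'clock); at 1.571 it points up the slope (+x, 12 o'clock) at the long white mark. Range 0 to 2.6; stays where it is left (friction about 0.03 N m).
- dome: Round frosted crystal piece, 72 mm foot diameter, 56 mm high, domed; a bystander. Origin: centre of its underside.
- brush: Brush 160 mm long lying on the bench between the rest and the control box; a bystander.
- dish: White dish, 90 mm across, 30 mm high, behind the rest and box; a bystander.
- flask: Red steel drinking flask, 60 mm across, 160 mm high, to the left; a bystander.
- weight: Brass cylinder, 44 mm across, 40 mm high, on the right; a bystander.
Mind the look-alikes: they are no part of the job. What is shaped like the crest but orange is not meant. Leave any turquoise look-alike of the stand alone.

How it is judged:
By the outcome, as a careful person would: the job done as asked, in the order asked, and still so for the second after the job is handed in, with the robot touching nothing.
It also fails if it takes over 54 s, if anything falls off the work surface, if the arm or the gripper's body presses on something with over 40 N, if the wrist force passes 120 N, or if a joint passes its speed limit or range.

## Working session

There is one attempt and no reset: what is moved stays moved. The work goes in short steps, Python scripts to look and compute and a tool call to move; the robot and the scene stay as the last step left them, time stands still between calls to the robot, and variables do not carry over. Pictures are saved under pics/ and viewed, at most 10 in all, crops included, and the job is handed in when it is done.

Besides the shell and the picture viewer there is one more tool, called as name(argument=value, ...) on one line, values as JSON. servo_tool: Moves the arm, as the interface text tells. Its arguments: {"type":"object","properties":{"steps":{"type":"array","items":{"type":"array","items":{"type":"array","items":{"type":"number"}}}},"squeeze":{"type":"number"}},"required":["steps"]}

```bash
mkdir -p pics; python3 - <<'E'
from station import *
import cv2,numpy as np
for n in("top","side"):
    p,d=snapshot(n);cv2.imwrite(f"pics/{n}0.png",p);np.savez(f"pics/{n}0.npz",p=p,d=d)
    c=calibration(n);print(n,c,-np.array(c["R"]).T@np.array(c["t"]))
print(read_state())
E
```

```text
top {'fx': 424.4912545123916, 'fy': 424.4912545123916, 'cx': 283.29268531585893, 'cy': 209.2310543103294, 'R': array([[-0.00683651, -0.9999276 , -0.00990278],
       [-0.98564941,  0.00840858, -0.16859578],
       [ 0.16866684,  0.00860806, -0.98563553]]), 't': array([0.01832469, 0.53689194, 1.41166599])} [0.29121126 0.00165717 1.48208733]
side {'fx': 403.9927224952847, 'fy': 403.9927224952847, 'cx': 277.5121044066712, 'cy': 215.4561595851144, 'R': array([[ 0.77858275, -0.62749314,  0.00782737],
       [-0.4940466 , -0.62060015, -0.60891166],
       [ 0.38694555,  0.47022102, -0.79319942]]), 't': array([-0.39408376,  0.31698692,  1.09473247])} [ 0.03983127 -0.56532895  1.06444284]
{'time_s': 0.1, 'qpos': array([ 5.99296503e+01,  8.64739398e+00,  8.23889294e+01, -7.85739462e-04,
        8.90251228e+01, -7.67701801e+00]), 'joint_vel': array([-0.03222252, -0.20491632, -0.15163617, -0.05197257, -0.02336442,
       -0.0446066 ]), 'effort': array([ 4.75289533e-03, -7.14383626e+01, -5.71798253e+01,  3.07546850e-05,
        7.11594723e-03, -1.47210299e-04]), 'tool_pos': array([0.2189602 , 0.53144241, 0.23074623]), 'tcp_rot': array([[-9.24590436e-01,  3.80962268e-01, -5.25491955e-04],
       [ 3.80962609e-01,  9.24589972e-01, -9.34968710e-04],
       [ 1.29676792e-04, -1.06465591e-03, -9.99999425e-01]]), 'force': array([-5.77615433e-01, -1.34947082e-04,  7.40063469e-01]), 'ft_torque': array([-0.00029395,  0.02984784,  0.0218223 ]), 'finger_force': 0.0, 'grip_width': 0.08530499836704249}
```

View pics/top0.png

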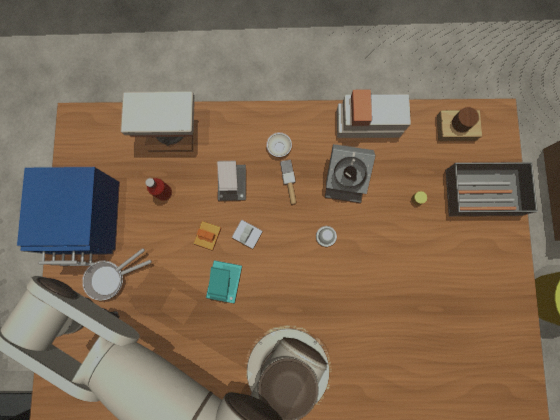

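View pics/side0.png

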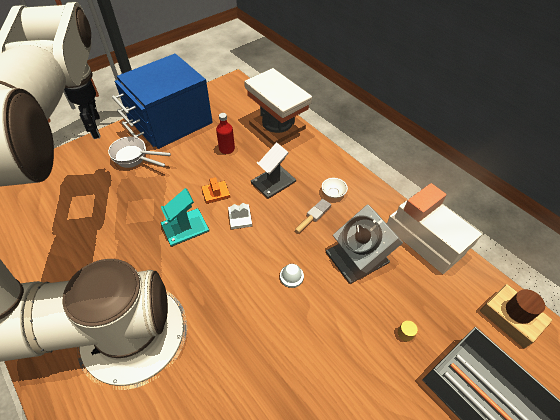

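The crest (white, square foot) is at top (247,234), side (240,215). The rest is at top (228,176), side (272,158), and the dial is at top (350,173), side (364,236). I'll enlarge these.

```bash
python3 - <<'E'
import cv2,numpy as np
t=np.load("pics/top0.npz")["p"];s=np.load("pics/side0.npz")["p"]
def c(im,x,y,w,h,f): return cv2.resize(im[y:y+h,x:x+w],None,fx=f,fy=f,interpolation=cv2.INTER_CUBIC)
# each 400x300 ; top: crest 225..265 x 219..249 f=10 ; rest ; dial ; 
m=np.vstack([np.hstack([c(t,227,219,40,30,10),c(t,208,155,40,50,6)[:300,:].copy() if 0 else c(t,204,155,64,48,6.25)]),
 np.hstack([c(t,318,140,64,48,6.25)[:,:400],c(t,318,164,64,48,6.25)])])
cv2.imwrite("pics/m1.png",m)
m=np.vstack([np.hstack([c(s,220,196,40,30,10),c(s,242,142,64,48,6.25)]),
 np.hstack([c(s,332,210,64,48,6.25),c(s,332,240,64,48,6.25)])])
cv2.imwrite("pics/m2.png",m)
E
```

```text
(no output)
```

View pics/m1.png

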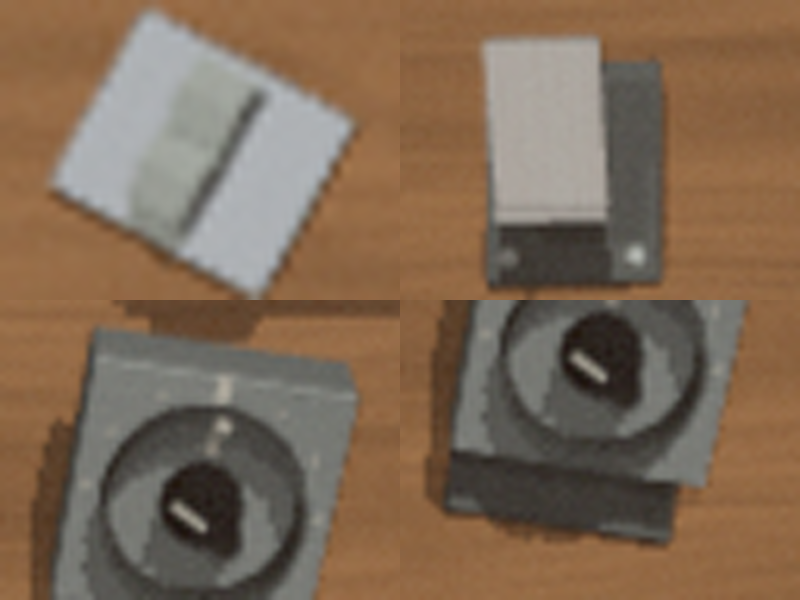

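View pics/m2.png

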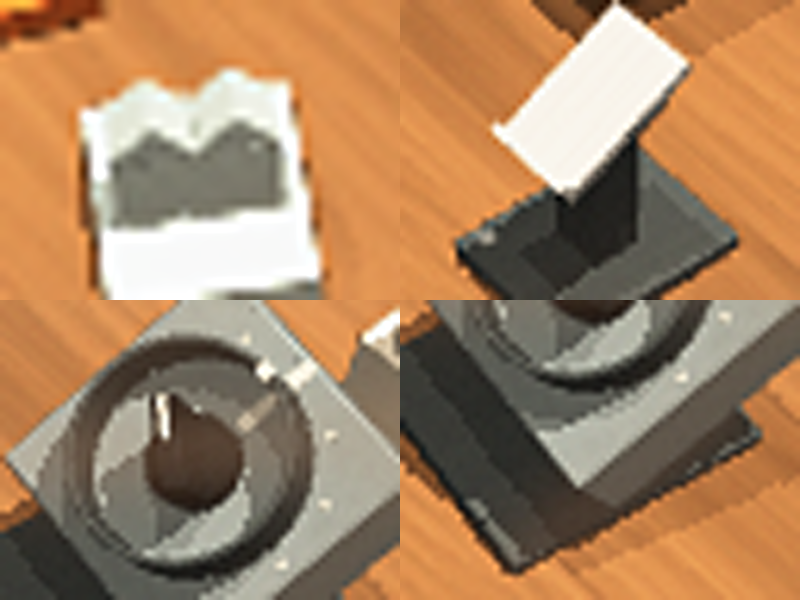

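Corners read off the crops. I'll fit each object's pose from both views.

```bash
cat > h.py <<'E'
from station import *
import numpy as np, cv2
from scipy.optimize import least_squares
from scipy.spatial.transform import Rotation as Ro
C={n:calibration(n) for n in("top","side")}
def proj(n,X):
    c=C[n];q=np.asarray(X)@np.array(c["R"]).T+c["t"]
    return np.c_[c["fx"]*q[:,0]/q[:,2]+c["cx"],c["fy"]*q[:,1]/q[:,2]+c["cy"]]
def px(o,f,X,Y): return [o[0]+(X+.5)/f-.5,o[1]+(Y+.5)/f-.5]
def rot(yaw,tilt): return Ro.from_euler("ZY",[yaw,-tilt],degrees=True).as_matrix()
E
cat > fit.py <<'E'
from h import *
def fit(pts,tilt,x0,zfix=None,extra=None):
    def res(p):
        R=rot(p[3],tilt);z=p[2] if zfix is None else zfix;r=[]
        for n,m,u in pts: r+=list(proj(n,[R@(np.array(m)/1e3)+[p[0],p[1],z]])[0]-u)
        return np.array(r)
    s=least_squares(res,x0,x_scale=[.01,.01,.01,5]);print(s.x.round(4),s.fun.reshape(-1,2).round(1).tolist());return s.x
a=(227,219)
fit([("top",[35,42,16],px(a,10,150,10)),("top",[35,-42,16],px(a,10,355,122)),("top",[-35,-42,16],px(a,10,262,297)),("top",[-35,42,16],px(a,10,50,188)),
 ("side",[35,42,16],px((220,196),10,84,112)),("side",[35,-42,16],px((220,196),10,0,0))][:5],0,[.3,.1,0,-30],0.)
a=(204,155);b=(242,142)
fit([("top",[90,30,0],px(a,6.25,84,38)),("top",[90,-30,0],px(a,6.25,199,37)),("top",[-6,30,8],px(a,6.25,94,222)),("top",[-6,-30,8],px(a,6.25,207,222)),
("top",[0,30,8],px(a,6.25,92,207)),("top",[0,-30,8],px(a,6.25,206,209)),
("side",[90,30,0],px(b,6.25,220,3)),("side",[90,-30,0],px(b,6.25,290,67)),("side",[-6,30,8],px(b,6.25,95,125)),("side",[-6,-30,8],px(b,6.25,167,197))],30,[.5,.1,.1,0])
a=(318,140);b=(318,164);c=(332,210);d=(332,240)
p=fit([("top",[70,70,0],px(a,6.25,97,56)),("top",[70,-70,0],px(a,6.25,356,99)),("top",[-70,70,0],px(b,6.25,52,150)),("top",[-70,-70,0],px(b,6.25,306,185)),
("side",[-70,70,0],px(c,6.25,8,157)),("side",[-70,-70,0],px(d,6.25,180,187))],35,[.5,-.2,.115,0])
R=rot(p[3],35)
for n,o,q in(("top",a,[(172,204),(207,231)]),("side",c,[(155,95),(165,138)])):
  for X in q:
    u=px(o,6.25,*X)
    s=least_squares(lambda w:proj(n,[R@[w[0],w[1],.044]+p[:3]])[0]-u,[0,0],x_scale=.01).x
    print(n,(s*1e3).round(1),np.degrees(np.arctan2(s[0],s[1])))
E
python3 fit.py
```

```text
[  0.4446   0.1456  -0.285  -17.498 ] [[-4.2, 4.6], [-1.8, 0.4], [1.4, 2.2], [-0.5, 6.0], [13.2, -4.4]]
[ 0.607   0.1993  0.0908 -0.1725] [[0.3, 0.1], [0.2, 0.1], [0.2, -0.7], [-0.0, -0.8], [0.4, -0.0], [0.1, -0.5], [-0.3, 0.2], [-0.1, -0.2], [-0.6, 0.8], [-1.2, -0.5]]
[ 0.6541 -0.2101  0.1055 -9.1431] [[-0.3, -0.6], [0.9, -1.3], [-0.0, -0.4], [0.2, 0.1], [-1.2, 0.1], [-0.7, 0.8]]
top [ 8.8 20. ] 23.843126909634254
top [-3.  -0.5] -99.4302305921345
side [ 9.6 21.9] 23.78129599735536
side [0.6 3. ] 11.604088871648793
```

```bash
sed -i 's/("side",\[35,42,16\],px((220,196),10,84,112)),("side",\[35,-42,16\],px((220,196),10,0,0))\]\[:5\]/("side",[-35,42,16],px((220,196),10,82,114)),("side",[35,42,16],px((220,196),10,293,82)),("side",[28,11,50],px((220,196),10,285,140))][:6]/; s/,0,\[.3,.1,0,-30\],0.)/,0,[.45,.1,0,-30],0.)/' fit.py
sed -i 's/,30,\[.5,.1,.1,0\])/,30,[.5,.1,.1,0],.1)/; s/,35,\[.5,-.2,.115,0\])/,35,[.5,-.2,.115,0],.115)/; s/^R=rot/p[2]=.115;R=rot/' fit.py; python3 fit.py
python3 - <<'E'
from h import *
def cloud(n,u0,v0,u1,v1):
    z=np.load(f"pics/{n}0.npz")["d"];c=C[n];v,u=np.mgrid[v0:v1,u0:u1];d=z[v0:v1,u0:u1].astype(float)
    q=np.c_[((u-c["cx"])/c["fx"]*d).ravel(),((v-c["cy"])/c["fy"]*d).ravel(),d.ravel()];q=q[q[:,2]>0]
    return (q-c["t"])@np.array(c["R"])
for k,b in dict(bench=("top",290,250,310,280),bench_s=("side",170,280,200,300),foot=("top",235,235,239,239),foot2=("top",251,239,255,243),rest=("top",220,164,234,186),rest_s=("side",267,158,277,166),
  pan1=("top",332,152,338,156),pan2=("top",329,183,333,188),pan3=("top",362,187,366,191),pan_s=("side",358,276,366,284)).items():
    P=cloud(*b);m=np.median(P,0);w=np.linalg.svd(P-P.mean(0))[2][2] if len(P)>3 else 0
    print(k,m.round(4),np.round(w,3))
E
```

```text
[ 4.56300e-01  1.39200e-01 -1.00000e-04 -2.89626e+01] [[0.4, -0.1], [0.9, 0.1], [0.4, 0.3], [0.5, -0.4], [-0.6, -1.3], [-0.8, -0.8]]
[ 0.6039  0.1964  0.1    -0.4694] [[0.9, 0.2], [0.8, 0.3], [0.5, -0.5], [0.5, -0.5], [0.8, 0.2], [0.6, -0.1], [-0.3, -1.0], [-0.2, -1.3], [-0.9, -0.3], [-1.5, -1.5]]
[ 0.6509 -0.2101  0.1193 -8.6252] [[-0.1, -0.4], [1.4, -1.4], [0.4, 0.2], [0.9, 0.3], [-1.7, -0.9], [-0.6, -0.2]]
top [ 9.6 21.7] 23.853504861006723
top [-2.4  1.5] -58.34155655835723
side [ 7.8 18.3] 23.032898324625286
side [-1.3 -0.3] -102.90261905540466
bench [ 3.486e-01 -4.120e-02  1.000e-04] [ 0.006 -0.004 -1.   ]
bench_s [ 0.1775  0.0229 -0.0004] [-0.011 -0.016 -1.   ]
foot [0.4474 0.1776 0.0161] [-0.006 -0.257 -0.966]
foot2 [0.4329 0.1216 0.0174] [ 0.309 -0.487 -0.817]
rest [0.6412 0.2002 0.1234] [-0.5    0.036  0.865]
rest_s [0.6283 0.1854 0.1146] [-0.492  0.036  0.87 ]
pan1 [ 0.7025 -0.155   0.1459] [-0.928  0.109  0.355]
pan2 [ 0.6125 -0.146   0.0843] [ 0.562  0.144 -0.815]
pan3 [ 0.5987 -0.2558  0.0877] [-0.913  0.131  0.387]
pan_s [ 6.026e-01 -2.760e-01 -3.000e-04] [-0.072  0.477 -0.876]
```

```bash
cat >> h.py <<'E'
def tool(zdir,ydir):
    z=np.array(zdir,float);z/=np.linalg.norm(z);y=np.array(ydir,float);y-=z*(y@z);y/=np.linalg.norm(y)
    return np.c_[np.cross(y,z),y,z]
REST=np.array([.6045,.197,.1]);RR=rot(-.5,30)
PAN=np.array([.652,-.2101,.115]);RP=rot(-8.8,35)
def plan(p,R,n,p0=None,R0=None):
    s=read_state();p0=s["tool_pos"] if p0 is None else p0;R0=s["tcp_rot"] if R0 is None else R0
    w=Ro.from_matrix(R0.T@R).as_rotvec()/n;d=(np.array(p)-p0)/n;Rk=R0
    for k in range(n):
        print(np.r_[Rk.T@d*100,w].round(3).tolist());Rk=Rk@Ro.from_rotvec(w).as_matrix()
    print("step mm",np.linalg.norm(d)*1e3,"deg",np.degrees(np.linalg.norm(w)));return p,R
E
python3 - <<'E'
import station;print([ (k,getattr(station,k)) for k in dir(station) if not k.startswith('_')])
from h import *
yw=np.radians(-29);R=tool([0,0,-1],[-np.sin(yw),np.cos(yw),0])
p1=[.4563,.1392,.16];a=plan(p1,R,8)
E
```

```text
[('IKError', <class 'station.IKError'>), ('calibration', <function make.<locals>.<lambda> at 0x7f42ec6785e0>), ('close_job', <function connect.<locals>.done at 0x7f42ec5eb740>), ('grip_depth', 0.0187), ('read_state', <function make.<locals>.<lambda> at 0x7f42ec678540>), ('snapshot', <function make.<locals>.drawn_camera at 0x7f42ec678040>)]
[-4.611, -3.402, 0.887, -0.0, -0.0, 0.014]
[-4.66, -3.335, 0.887, -0.0, -0.0, 0.014]
[-4.707, -3.268, 0.887, -0.0, -0.0, 0.014]
[-4.754, -3.2, 0.886, -0.0, -0.0, 0.014]
[-4.799, -3.131, 0.886, -0.0, -0.0, 0.014]
[-4.844, -3.062, 0.885, -0.0, -0.0, 0.014]
[-4.888, -2.992, 0.885, -0.0, -0.0, 0.014]
[-4.93, -2.921, 0.885, -0.0, -0.0, 0.014]
step mm 57.98562850835196 deg 0.8258709515055055
```

servo_tool(steps=[[[1, -4.6, -3.4, 0.9, 0, 0, 0.014], [1, -4.65, -3.35, 0.9, 0, 0, 0.014], [1, -4.7, -3.25, 0.9, 0, 0, 0.014], [1, -4.75, -3.2, 0.9, 0, 0, 0.014], [1, -4.8, -3.15, 0.9, 0, 0, 0.014]]])

```text
time_s: 0.72
tool_pos: [0.3677, 0.2849, 0.1859]
tcp_rot: [[-0.896, 0.445, -0.0], [0.445, 0.896, -0.0], [-0.0, -0.0, -1.0]]
force: [0.6, 0.4, -0.2]
grip_width: 0.0852
finger_force: 0.0
```

servo_tool(steps=[[[1, -4.85, -3.05, 0.9, 0, 0, 0.014], [1, -4.9, -3.0, 0.9, 0, 0, 0.014], [1, -4.9, -2.9, 0.9, 0, 0, 0.014], [1, 0, 0, 0, 0, 0, 0], [1, 0, 0, 0, 0, 0, 0]]])

```text
time_s: 1.35
tool_pos: [0.4565, 0.1401, 0.1591]
tcp_rot: [[-0.876, 0.483, -0.001], [0.483, 0.876, 0.0], [0.001, -0.0, -1.0]]
force: [-0.4, 0.4, 1.2]
grip_width: 0.0858
finger_force: 0.0
```

```bash
python3 - <<'E'
from h import *
yw=np.radians(-29);R=tool([0,0,-1],[-np.sin(yw),np.cos(yw),0])
a=plan([.4563,.1392,.08],R,2);print(read_state()["tool_pos"],read_state()["grip_width"])
p,d=snapshot("top");q,e=snapshot("side")
c=lambda i,x,y:cv2.resize(i[y:y+75,x:x+50],None,fx=8,fy=8,interpolation=cv2.INTER_CUBIC)
cv2.imwrite("pics/m3.png",np.hstack([c(p,222,200),c(q,212,165)]))
E
```

```text
[-0.016, -0.042, 3.956, -0.0, -0.0, 0.001]
[-0.015, -0.042, 3.956, -0.0, -0.0, 0.001]
step mm 39.56663108328322 deg 0.07686110618942217
[0.45646596 0.14008414 0.15912815] 0.08578797472426529
```

View pics/m3.png

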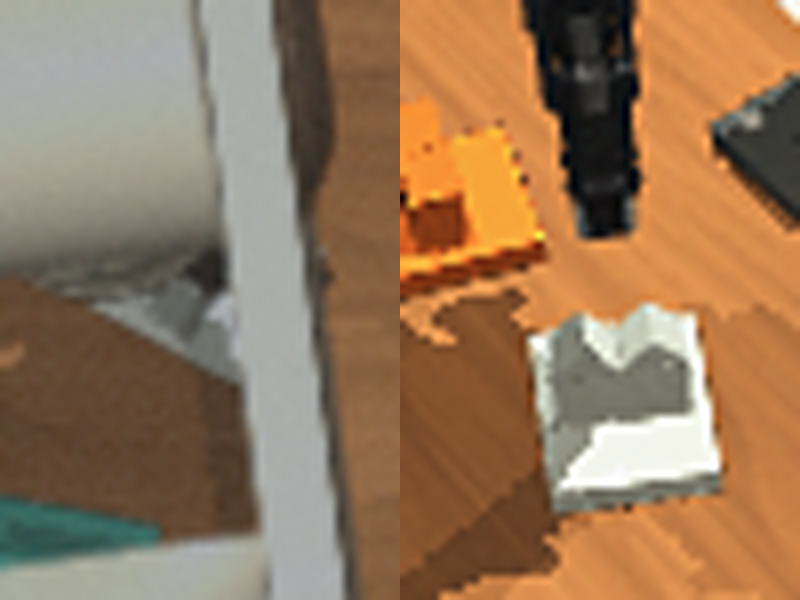

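The near finger tip shows at side px (237.8,194.3), lined up roughly over the crest's valley. I'll compare it with the prediction to calibrate the side camera.

```bash
python3 - <<'E'
from h import *
s=read_state()
for yy in(.043,.057):
  for xx in(-.011,.011):
    print(yy,xx,proj("side",[s["tool_pos"]+s["tcp_rot"]@[xx,-yy,-.013]]))
print(px((212,165),8,580-400,238),px((212,165),8,632-400,233))
yw=np.radians(-29);R=rot(-29,0)
for m in([28,-11,50],[-28,-11,50],[35,-42,16],[-35,-42,16],[35,42,16],[-35,42,16]):print(m,proj("side",[R@np.array(m)/1e3+[.4563,.1392,0]]))
print(px((212,165),8,718-400,465),px((212,165),8,558-400,487),px((212,165),8,528-400,338),px((212,165),8,695-400,312))
E
```

```text
0.043 -0.011 [[240.58690963 191.85223751]]
0.043 0.011 [[233.05488852 192.82285455]]
0.057 -0.011 [[241.17371078 195.46895041]]
0.057 0.011 [[233.58881377 196.45427143]]
[234.0625, 194.3125] [240.5625, 193.6875]
[28, -11, 50] [[247.43671364 209.10121193]]
[-28, -11, 50] [[229.97971176 211.37677451]]
[35, -42, 16] [[251.35184197 222.80161045]]
[-35, -42, 16] [[229.68254543 225.7111048 ]]
[35, 42, 16] [[248.0268477  202.90813056]]
[-35, 42, 16] [[227.14868377 205.59449728]]
[251.3125, 222.6875] [231.3125, 225.4375] [227.5625, 206.8125] [248.4375, 203.5625]
```

servo_tool(steps=[[[1, 0, -0.05, 5.0, 0, 0, 0], [1, 0, -0.04, 5.0, 0, 0, 0], [1, 0, 0, 3.2, 0, 0, 0], [1, 0, 0, 0.6, 0, 0, 0], [0, 0, 0, 0, 0, 0, 0]]], squeeze=40)

```text
time_s: 2.08
tool_pos: [0.4565, 0.1399, 0.0222]
tcp_rot: [[-0.877, 0.481, 0.001], [0.481, 0.877, 0.0], [-0.001, 0.0, -1.0]]
force: [0.3, -0.5, 0.9]
grip_width: 0.0695
finger_force: 0.0
```

servo_tool(steps=[[[-0.3, 0, 0, 0, 0, 0, 0], [-0.6, 0, 0, 0, 0, 0, 0], [-1, 0, 0, 0, 0, 0, 0], [-1, 0, 0, 0, 0, 0, 0], [-1, 0, 0, 0, 0, 0, 0]]])

```text
time_s: 2.7
tool_pos: [0.4567, 0.1393, 0.0221]
tcp_rot: [[-0.876, 0.482, 0.001], [0.482, 0.876, 0.0], [-0.001, 0.001, -1.0]]
force: [-2.1, 1.1, 8.5]
grip_width: 0.0216
finger_force: 40.7
```

servo_tool(steps=[[[-1, 0, 0, -1.5, 0, 0, 0], [-1, 0, 0, -5, 0, 0, 0], [-1, 0, 0, -6, 0, 0, 0], [-1, 0, 0, -5.5, 0, 0, 0], [-1, 0, 0, 0, 0, 0, 0]]], squeeze=60)

```text
time_s: 3.32
tool_pos: [0.4575, 0.1394, 0.2061]
tcp_rot: [[-0.876, 0.482, 0.007], [0.482, 0.876, 0.001], [-0.006, 0.004, -1.0]]
force: [0.1, -0.1, -3.6]
grip_width: 0.0212
finger_force: 60.1
```

```bash
cat >> h.py <<'E'
def rest_pose(x,y,h,yaw=0):  # crest origin at (x,y,h) in rest frame
    R=RR@Ro.from_euler("z",yaw,degrees=True).as_matrix();T=tool(-RR[:,2],R[:,1])
    return REST+RR@[x,y,h]-T[:,2]*.022,T
E
python3 - <<'E'
from h import *
s=read_state();print(s["tool_pos"],s["force"],s["grip_width"])
p,R=rest_pose(.050,0,.045);print(p);plan(p,R,9)
E
```

```text
[0.45753086 0.13944752 0.20610707] [ 0.1199326  -0.13743263 -3.57223804] 0.02117287032808009
[0.6143009  0.19691447 0.1830237 ]
[-1.217, 1.398, 0.27, -0.014, -0.056, -0.054]
[-1.273, 1.326, 0.359, -0.014, -0.056, -0.054]
[-1.319, 1.251, 0.45, -0.014, -0.056, -0.054]
[-1.356, 1.172, 0.542, -0.014, -0.056, -0.054]
[-1.384, 1.09, 0.635, -0.014, -0.056, -0.054]
[-1.402, 1.006, 0.728, -0.014, -0.056, -0.054]
[-1.41, 0.92, 0.821, -0.014, -0.056, -0.054]
[-1.408, 0.832, 0.912, -0.014, -0.056, -0.054]
[-1.397, 0.743, 1.002, -0.014, -0.056, -0.054]
step mm 18.72877770135257 deg 4.5265411999896585
```

servo_tool(steps=[[[-1, -1.2, 1.4, 0.25, -0.014, -0.056, -0.054], [-1, -1.3, 1.35, 0.35, -0.014, -0.056, -0.054], [-1, -1.3, 1.25, 0.45, -0.014, -0.056, -0.054], [-1, -1.35, 1.15, 0.55, -0.014, -0.056, -0.054], [-1, -1.4, 1.1, 0.65, -0.014, -0.056, -0.054]]])

```text
time_s: 3.95
tool_pos: [0.5432, 0.1715, 0.1868]
tcp_rot: [[-0.933, 0.223, 0.282], [0.222, 0.974, -0.035], [-0.282, 0.03, -0.959]]
force: [-0.8, 0.2, -3.2]
grip_width: 0.0211
finger_force: 59.9
```

servo_tool(steps=[[[-1, -1.4, 1.0, 0.7, -0.014, -0.056, -0.054], [-1, -1.4, 0.9, 0.8, -0.014, -0.056, -0.054], [-1, -1.4, 0.85, 0.9, -0.014, -0.056, -0.054], [-1, -1.4, 0.75, 1.0, -0.014, -0.056, -0.054], [-1, 0, 0, 0, 0, 0, 0]]])

```text
time_s: 4.58
tool_pos: [0.6115, 0.1969, 0.1756]
tcp_rot: [[-0.872, 0.006, 0.489], [0.004, 1.0, -0.005], [-0.489, -0.002, -0.872]]
force: [-0.2, -0.2, -2.8]
grip_width: 0.0213
finger_force: 59.9
```

```bash
python3 - <<'E'
from h import *
s=read_state();print(s["tool_pos"],s["force"],s["qpos"].round(1))
p,R=rest_pose(.040,0,.015);plan(p,R,3)
p,d=snapshot("top");q,e=snapshot("side")
c=lambda i,x,y:cv2.resize(i[y:y+75,x:x+50],None,fx=8,fy=8,interpolation=cv2.INTER_CUBIC)
cv2.imwrite("pics/m4.png",np.hstack([c(p,203,145),c(q,245,125)]))
o=REST+0
for m in([15,42,45],[15,-42,45],[15,-42,61]):print(m,proj("side",[s["tool_pos"]+s["tcp_rot"]@[.035,(m[1])/1e3,.022-(m[2]-45)/1e3]]))
E
```

```text
[0.61153358 0.19689573 0.17563161] [-0.19383135 -0.24631699 -2.78419772] [ 14.7   2.2 100.8  -9.9  49.  -70.3]
[0.12, 0.003, 0.834, -0.0, -0.004, 0.001]
[0.123, 0.002, 0.834, -0.0, -0.004, 0.001]
[0.127, 0.002, 0.833, -0.0, -0.004, 0.001]
step mm 8.428529409177337 deg 0.24845627002046053
[15, 42, 45] [[252.53144507 151.90244676]]
[15, -42, 45] [[268.18753794 166.35257586]]
[15, -42, 61] [[266.16715392 164.3219933 ]]
```

View pics/m4.png

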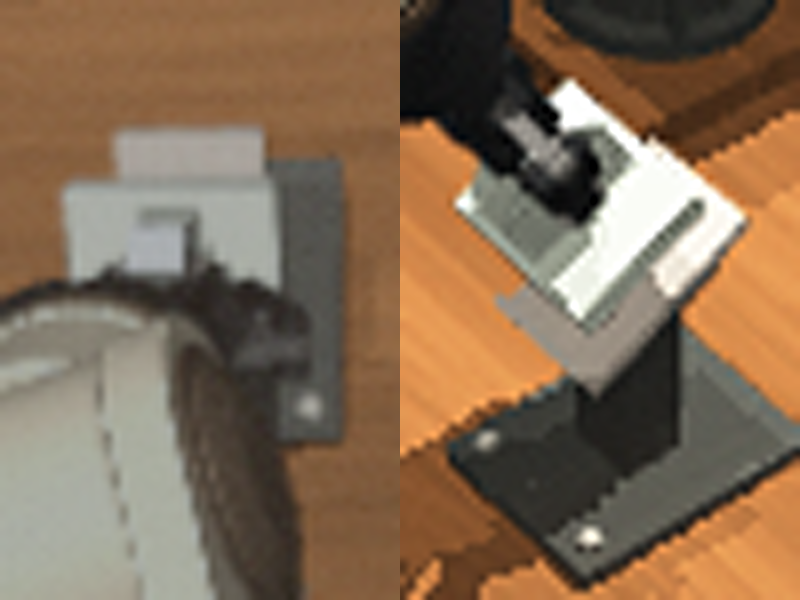

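Top crop: foot's far edge runs (62,185)–(280,182), plate's far edge (115,130)–(263,128). The edges are parallel. I'll compute the relative sideways error in the same camera.

```bash
python3 - <<'E'
from h import *
s=read_state();T=s["tcp_rot"];P=s["tool_pos"]
f=lambda x,y,z:P+T@np.array([-x,y,22-z])*1e-3
g=lambda x,y,z:REST+RR@np.array([x,y,z])*1e-3
o=(203,145);b=(245,125)
for nm,cam,X,u in [("foot TL","top",f(35,42,16),px(o,8,63,185)),("foot TR","top",f(35,-42,16),px(o,8,279,182)),("pl TL","top",g(90,30,0),px(o,8,115,130)),("pl TR","top",g(90,-30,0),px(o,8,263,128)),
 ("foot L","side",f(-35,42,16),px(b,8,57,203)),("foot B top","side",f(-35,-42,16),px(b,8,184,325)),("foot R","side",f(35,-42,16),px(b,8,348,217)),("foot T","side",f(35,42,16),px(b,8,167,80)),
 ("pl lip R","side",g(-6,-30,8),px(b,8,197,392)),("pl lip L","side",g(-6,30,8),px(b,8,97,298))]:
  r=proj(cam,[X])[0]-u;print(nm,cam,r.round(2))
E
```

```text
foot TL top [0.92 0.54]
foot TR top [0.57 0.85]
pl TL top [ 0.78 -0.15]
pl TR top [0.64 0.08]
foot L side [-1.24 -0.46]
foot B top side [-1.36 -1.14]
foot R side [-6.58 -3.98]
foot T side [-0.22 -0.97]
pl lip R side [-2.32 -2.13]
pl lip L side [-0.75 -0.68]
```

Lateral offset and yaw match within about 0.5 mm. I'll approach.

servo_tool(steps=[[[-1, 0.1, 0, 0.85, 0, -0.004, 0.001], [-1, 0.1, 0, 0.85, 0, -0.004, 0.001], [-1, 0.1, 0, 0.8, 0, -0.004, 0.001], [-1, 0, 0, 0.3, 0, 0, 0], [-1, 0, 0, 0, 0, 0, 0]]])

```text
time_s: 5.3
tool_pos: [0.6238, 0.1969, 0.1514]
tcp_rot: [[-0.865, 0.009, 0.502], [0.007, 1.0, -0.005], [-0.502, -0.0, -0.865]]
force: [-0.4, 0.8, -3.8]
grip_width: 0.0211
finger_force: 59.9
```

servo_tool(steps=[[[-1, 0, 0, 0.3, 0, 0, 0], [-1, 0, 0, 0.2, 0, 0, 0], [-1, 0, 0, 0.1, 0, 0, 0], [-1, 0, 0, 0, 0, 0, 0]]])

```text
time_s: 5.8
tool_pos: [0.6268, 0.1969, 0.1465]
tcp_rot: [[-0.865, 0.009, 0.502], [0.007, 1.0, -0.005], [-0.502, -0.0, -0.865]]
force: [0.5, 0.3, -2.8]
grip_width: 0.0211
finger_force: 59.9
```

```bash
cat > st.py <<'E'
from h import *
s=read_state();R,_=0,0
_,T=rest_pose(0,0,0)
print("crest in rest mm",(RR.T@(s["tool_pos"]+s["tcp_rot"][:,2]*.022-REST)*1e3).round(1),"F rest",(RR.T@s["force"]).round(1),"rot err deg",np.degrees(Ro.from_matrix(s["tcp_rot"].T@T).as_rotvec()).round(2))
E
python3 st.py
```

```text
crest in rest mm [42.6  0.1  7.1] F rest [-1.   0.3 -2.7] rot err deg [-0.02  0.15  0.01]
```

servo_tool(steps=[[[-1, 0, 0, 0.15, 0, 0, 0], [-1, 0, 0, 0.15, 0, 0, 0], [-1, 0, 0, 0.1, 0, 0, 0], [-1, 0, 0, 0, 0, 0, 0]]])

```text
time_s: 6.3
tool_pos: [0.6287, 0.1969, 0.1429]
tcp_rot: [[-0.865, 0.009, 0.502], [0.007, 1.0, -0.005], [-0.502, -0.0, -0.865]]
force: [-0.3, 0.0, -2.6]
grip_width: 0.0212
finger_force: 59.9
```

servo_tool(steps=[[[-1, 0, 0, 0.1, 0, 0, 0], [-1, 0, 0, 0.1, 0, 0, 0], [-1, 0, 0, 0, 0, 0, 0]]])

```text
time_s: 6.68
tool_pos: [0.6295, 0.1968, 0.142]
tcp_rot: [[-0.865, 0.009, 0.502], [0.007, 1.0, -0.005], [-0.502, -0.0, -0.865]]
force: [-12.8, -3.2, 9.5]
grip_width: 0.0211
finger_force: 62.3
```

```bash
python3 st.py
```

```text
crest in rest mm [42.7  0.1  1.9] F rest [-6.3 -3.3 14.6] rot err deg [-0.02  0.16  0.01]
```

servo_tool(steps=[[[-1, 0, 0, -0.12, 0, 0, 0], [-1, 0.2, 0, 0, 0, 0, 0], [-1, 0.2, 0, 0, 0, 0, 0], [-1, 0.1, 0, 0, 0, 0, 0], [-1, 0, 0, 0, 0, 0, 0]]])

```text
time_s: 7.3
tool_pos: [0.6248, 0.1969, 0.1397]
tcp_rot: [[-0.865, 0.009, 0.502], [0.007, 1.0, -0.005], [-0.502, -0.0, -0.865]]
force: [0.5, 0.0, -3.5]
grip_width: 0.0211
finger_force: 59.9
```

```bash
python3 st.py
```

```text
crest in rest mm [37.4  0.1  2.3] F rest [-1.4  0.  -3.3] rot err deg [-0.02  0.14  0.01]
```

servo_tool(steps=[[[-1, 0.1, 0, 0, 0, 0, 0], [-1, 0.1, 0, 0, 0, 0, 0], [-1, 0, 0, 0, 0, 0, 0]]])

```text
time_s: 7.68
tool_pos: [0.623, 0.1969, 0.1388]
tcp_rot: [[-0.865, 0.009, 0.502], [0.007, 1.0, -0.005], [-0.502, -0.0, -0.865]]
force: [-0.5, 0.2, -2.9]
grip_width: 0.0209
finger_force: 59.9
```

servo_tool(steps=[[[-1, 0.1, 0, 0, 0, 0, 0], [-1, 0.05, 0, 0, 0, 0, 0], [-1, 0, 0, 0, 0, 0, 0]]])

```text
time_s: 8.05
tool_pos: [0.6218, 0.1969, 0.138]
tcp_rot: [[-0.865, 0.009, 0.502], [0.007, 1.0, -0.005], [-0.502, -0.0, -0.865]]
force: [-0.1, 0.5, -3.1]
grip_width: 0.0211
finger_force: 59.9
```

```bash
python3 st.py
```

```text
crest in rest mm [34.   0.1  2.3] F rest [-1.6  0.5 -2.6] rot err deg [-0.02  0.15  0.01]
```

servo_tool(steps=[[[-1, 0.1, 0, 0, 0, 0, 0], [-1, 0.05, 0, 0, 0, 0, 0], [-1, 0, 0, 0, 0, 0, 0]]])

```text
time_s: 8.43
tool_pos: [0.6208, 0.197, 0.1377]
tcp_rot: [[-0.864, 0.009, 0.503], [0.007, 1.0, -0.005], [-0.503, -0.0, -0.864]]
force: [4.6, 0.4, -2.6]
grip_width: 0.0211
finger_force: 59.7
```

servo_tool(steps=[[[-1, 0.05, 0, 0, 0, 0, 0], [-1, 0.05, 0, 0, 0, 0, 0], [-1, 0, 0, 0, 0, 0, 0]]])

```text
time_s: 8.8
tool_pos: [0.6206, 0.197, 0.1378]
tcp_rot: [[-0.863, 0.008, 0.504], [0.007, 1.0, -0.004], [-0.504, -0.0, -0.863]]
force: [10.0, -0.5, -2.1]
grip_width: 0.0211
finger_force: 59.4
```

```bash
python3 st.py
```

```text
crest in rest mm [32.9  0.2  2.7] F rest [ 7.6 -0.4 -6.8] rot err deg [0.   0.29 0.02]
```

servo_tool(steps=[[[-1, -0.08, 0, 0, 0, 0, 0], [-1, 0, 0, 0.07, 0, 0, 0], [-1, 0, 0, 0.03, 0, 0, 0], [-1, 0, 0, 0, 0, 0, 0]]])

```text
time_s: 9.3
tool_pos: [0.6212, 0.197, 0.1373]
tcp_rot: [[-0.864, 0.009, 0.504], [0.007, 1.0, -0.005], [-0.504, -0.0, -0.864]]
force: [-0.3, -1.5, 7.7]
grip_width: 0.0215
finger_force: 61.3
```

```bash
python3 st.py
```

```text
crest in rest mm [33.2  0.1  2. ] F rest [ 3.6 -1.5  6.9] rot err deg [-0.01  0.24  0.  ]
```

Both contacts are seated, so I'll release gently.

servo_tool(steps=[[[-0.4, 0, 0, 0, 0, 0, 0], [-0.2, 0, 0, 0, 0, 0, 0], [0.1, 0, 0, 0, 0, 0, 0], [0.1, 0, 0, 0, 0, 0, 0], [0.1, 0, 0, -0.5, 0, 0, 0]]])

```text
time_s: 9.93
tool_pos: [0.6181, 0.1969, 0.1404]
tcp_rot: [[-0.865, 0.009, 0.502], [0.007, 1.0, -0.005], [-0.502, -0.001, -0.865]]
force: [-0.5, 0.2, 0.2]
grip_width: 0.047
finger_force: 0.0
```

servo_tool(steps=[[[0.1, 0, 0, -2, 0, 0, 0], [0.1, 0, 0, -4, 0, 0, 0], [0.1, 0, 0, -5, 0, 0, 0], [0.1, 0, 0, -4, 0, 0, 0], [0.1, 0, 0, 0, 0, 0, 0]]])

```text
time_s: 10.55
tool_pos: [0.5424, 0.1982, 0.2754]
tcp_rot: [[-0.861, 0.008, 0.508], [0.008, 1.0, -0.003], [-0.508, 0.002, -0.861]]
force: [0.7, -0.2, 0.4]
grip_width: 0.0467
finger_force: 0.0
```

```bash
python3 - <<'E'
from h import *
s=read_state();print(s["tool_pos"],s["force"],s["grip_width"],s["qpos"].round(1))
p,d=snapshot("top");q,e=snapshot("side")
c=lambda i,x,y:cv2.resize(i[y:y+75,x:x+50],None,fx=8,fy=8,interpolation=cv2.INTER_CUBIC)
cv2.imwrite("pics/m5.png",np.hstack([c(p,203,145),c(q,245,125)]))
# dial approach
n=RP[:,2];th=23.8
b=RP@[np.sin(np.radians(th)),np.cos(np.radians(th)),0];yv=RP@[-np.cos(np.radians(th)),np.sin(np.radians(th)),0]
T=tool(-n,yv);print(T.round(3),PAN+n*.11)
plan(PAN+n*.11,T,13)
E
```

```text
[0.54239179 0.19815763 0.27543489] [ 0.7416783  -0.15962179  0.38243375] 0.046717106378515054 [ 17.4  -9.3 100.3 -10.2  60.1 -69.3]
[[-0.467 -0.679  0.567]
 [-0.854  0.513 -0.088]
 [-0.231 -0.525 -0.819]] [ 0.5896493  -0.2004476   0.20510672]
[-0.079, -3.06, 0.635, 0.009, -0.002, -0.079]
[0.165, -3.051, 0.662, 0.009, -0.002, -0.079]
[0.408, -3.022, 0.689, 0.009, -0.002, -0.079]
[0.647, -2.974, 0.714, 0.009, -0.002, -0.079]
[0.882, -2.907, 0.739, 0.009, -0.002, -0.079]
[1.111, -2.821, 0.762, 0.009, -0.002, -0.079]
[1.333, -2.717, 0.784, 0.009, -0.002, -0.079]
[1.546, -2.595, 0.805, 0.009, -0.002, -0.079]
[1.748, -2.457, 0.824, 0.009, -0.002, -0.079]
[1.939, -2.303, 0.841, 0.009, -0.002, -0.079]
[2.117, -2.135, 0.857, 0.009, -0.002, -0.079]
[2.281, -1.952, 0.87, 0.009, -0.002, -0.079]
[2.43, -1.758, 0.882, 0.009, -0.002, -0.079]
step mm 31.261318409036427 deg 4.578147580385285
```

View pics/m5.png

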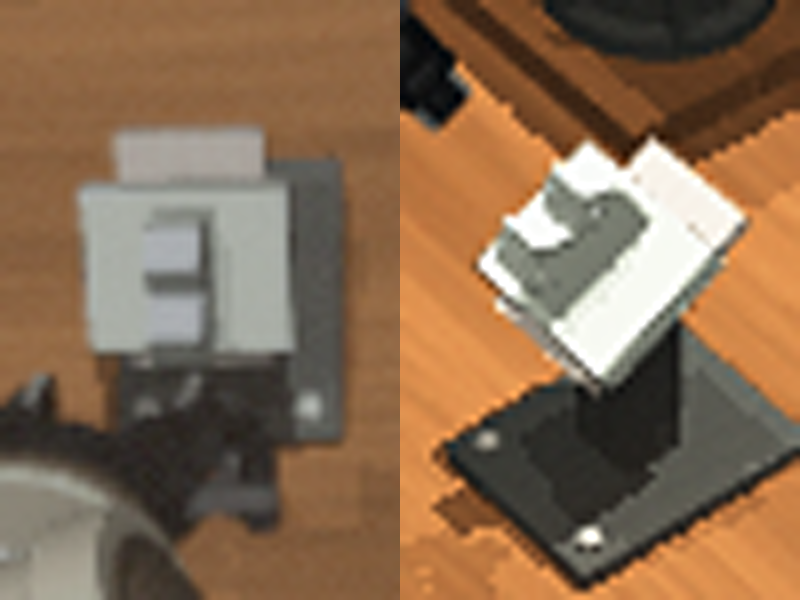

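The crest stands on the rest, centred, with its lower edge at the lip. In the top crop the foot spans 82–292 and the plate 115–263. Next is the dial, using the other half-turn of the grip to stay within joint 6's range.

```bash
cat >> h.py <<'E'
def dial_pose(th,h,off=(0,0)): # th deg dial angle; h = TCP off panel
    t=np.radians(th);n=RP[:,2]
    return PAN+RP@[off[0],off[1],h],tool(-n,RP@[np.cos(t),-np.sin(t),0])
E
python3 - <<'E'
from h import *
p,T=dial_pose(23.8,.11);plan(p,T,14)
E
```

```text
[-0.073, -2.841, 0.59, -0.002, -0.01, 0.15]
[-0.493, -2.8, 0.586, -0.002, -0.01, 0.15]
[-0.901, -2.696, 0.586, -0.002, -0.01, 0.15]
[-1.29, -2.533, 0.591, -0.002, -0.01, 0.15]
[-1.649, -2.313, 0.599, -0.002, -0.01, 0.15]
[-1.971, -2.041, 0.611, -0.002, -0.01, 0.15]
[-2.249, -1.725, 0.627, -0.002, -0.01, 0.15]
[-2.476, -1.37, 0.646, -0.002, -0.01, 0.15]
[-2.647, -0.986, 0.668, -0.002, -0.01, 0.15]
[-2.759, -0.58, 0.693, -0.002, -0.01, 0.15]
[-2.808, -0.162, 0.719, -0.002, -0.01, 0.15]
[-2.794, 0.258, 0.746, -0.002, -0.01, 0.15]
[-2.716, 0.672, 0.773, -0.002, -0.01, 0.15]
[-2.577, 1.069, 0.801, -0.002, -0.01, 0.15]
step mm 29.028367094105246 deg 8.636998816103086
```

servo_tool(steps=[[[0.1, -0.1, -2.85, 0.6, 0, -0.01, 0.15], [0.1, -0.5, -2.8, 0.6, 0, -0.01, 0.15], [0.1, -0.9, -2.7, 0.6, 0, -0.01, 0.15], [0.1, -1.3, -2.55, 0.6, 0, -0.01, 0.15], [0.1, -1.65, -2.3, 0.6, 0, -0.01, 0.15]]])

```text
time_s: 11.28
tool_pos: [0.5599, 0.054, 0.2458]
tcp_rot: [[-0.6, 0.59, 0.539], [0.69, 0.723, -0.023], [-0.404, 0.358, -0.842]]
force: [-0.3, 0.8, 0.1]
grip_width: 0.0472
finger_force: 0.0
```

servo_tool(steps=[[[0.1, -1.95, -2.05, 0.6, 0, -0.01, 0.15], [0.1, -2.25, -1.7, 0.6, 0, -0.01, 0.15], [0.1, -2.5, -1.4, 0.65, 0, -0.01, 0.15], [0.1, -2.65, -1.0, 0.65, 0, -0.01, 0.15], [0.1, -2.75, -0.6, 0.7, 0, -0.01, 0.15]]])

```text
time_s: 11.9
tool_pos: [0.575, -0.0888, 0.2242]
tcp_rot: [[-0.012, 0.831, 0.556], [0.996, 0.059, -0.067], [-0.088, 0.553, -0.829]]
force: [-0.0, 0.9, -0.6]
grip_width: 0.0465
finger_force: 0.0
```

servo_tool(steps=[[[0.1, -2.8, -0.15, 0.7, 0, -0.01, 0.15], [0.1, -2.8, 0.25, 0.75, 0, -0.01, 0.15], [0.1, -2.7, 0.65, 0.75, 0, -0.01, 0.15], [0.1, -2.6, 1.05, 0.8, 0, -0.01, 0.15], [0.1, 0, 0, 0, 0, 0, 0]]])

```text
time_s: 12.52
tool_pos: [0.5867, -0.2032, 0.2067]
tcp_rot: [[0.48, 0.688, 0.545], [0.853, -0.511, -0.105], [0.206, 0.516, -0.832]]
force: [0.4, -0.2, -0.2]
grip_width: 0.0471
finger_force: 0.0
```

```bash
python3 - <<'E'
from h import *
s=read_state();print(s["tool_pos"],s["grip_width"],s["qpos"].round(1))
p,T=dial_pose(23.8,.08);plan(p,T,2)
p,d=snapshot("top");q,e=snapshot("side")
c=lambda i,x,y:cv2.resize(i[y:y+75,x:x+50],None,fx=8,fy=8,interpolation=cv2.INTER_CUBIC)
cv2.imwrite("pics/m6.png",np.hstack([c(p,323,130),c(q,335,190)]))
for yy in(.0235,-.0235):print(proj("side",[s["tool_pos"]+s["tcp_rot"]@[0,yy,-.006]]))
print(proj("side",[PAN+RP@[0,0,.044]]),proj("side",[PAN+RP@[np.sin(.415)*.022,np.cos(.415)*.022,.044]]),proj("side",[PAN+RP@[.07,.07,0]]),proj("side",[PAN+RP@[.0,.054,.03]]),proj("side",[PAN+RP@[.0,-.054,.03]]))
E
```

```text
[ 0.58665883 -0.20324337  0.20673349] 0.04708823710040094 [-32.3  -4.8 105.5  15.7  48.6  -6.8]
[0.216, 0.008, 1.634, -0.006, 0.014, 0.002]
[0.193, -0.003, 1.637, -0.006, 0.014, 0.002]
step mm 16.479869807808445 deg 0.8810985150572618
[[358.11414858 222.27096321]]
[[341.43415765 228.14496924]]
[[358.53159741 231.0343878 ]] [[356.55819615 223.82183269]] [[366.95109625 201.76103615]] [[348.71719637 218.88041072]] [[372.16866497 246.28386733]]
```

View pics/m6.png

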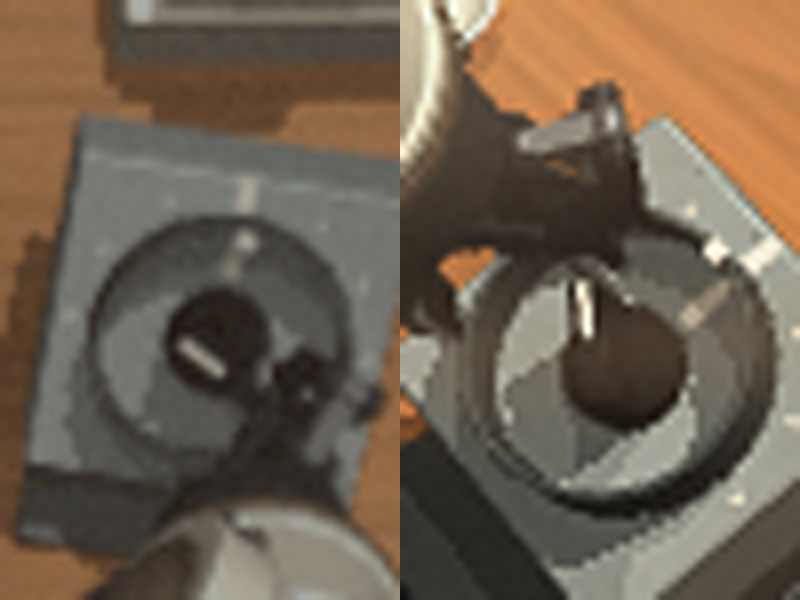

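Both views show the open fingers near the dial axis. The pointer runs side (356.8,225.3)–(358.3,231.6), as predicted within about 1 px. I'll line up.

servo_tool(steps=[[[0.1, 0.2, 0, 1.65, -0.006, 0.014, 0.002], [0.1, 0.2, 0, 1.65, -0.006, 0.014, 0.002], [0.1, 0, 0, 0, 0, 0, 0]]])

```text
time_s: 13.0
tool_pos: [0.6072, -0.2009, 0.1798]
tcp_rot: [[0.463, 0.681, 0.567], [0.856, -0.511, -0.085], [0.231, 0.525, -0.819]]
force: [-0.8, -0.2, 0.1]
grip_width: 0.047
finger_force: 0.0
```

```bash
python3 - <<'E'
from h import *
p,T=dial_pose(23.8,.017);plan(p,T,4)
E
```

```text
[-0.052, 0.029, 1.557, -0.0, -0.001, 0.001]
[-0.051, 0.028, 1.557, -0.0, -0.001, 0.001]
[-0.05, 0.028, 1.557, -0.0, -0.001, 0.001]
[-0.049, 0.028, 1.557, -0.0, -0.001, 0.001]
step mm 15.576705887889293 deg 0.06034430885054088
```

servo_tool(steps=[[[0.1, -0.1, 0.05, 1.5, 0, 0, 0], [0.1, -0.1, 0.05, 1.6, 0, 0, 0], [0.1, 0, 0, 1.6, 0, 0, 0], [0.1, 0, 0, 0.8, 0, 0, 0], [0.1, 0, 0, 0.7, 0, 0, 0]]])

```text
time_s: 13.62
tool_pos: [0.6426, -0.2093, 0.1309]
tcp_rot: [[0.463, 0.68, 0.569], [0.856, -0.51, -0.087], [0.231, 0.527, -0.818]]
force: [-0.7, 0.4, 0.8]
grip_width: 0.047
finger_force: 0.0
```

servo_tool(steps=[[[-0.2, 0, 0, 0, 0, 0, 0], [-0.5, 0, 0, 0, 0, 0, 0], [-0.7, 0, 0, 0, 0, 0, 0], [-0.9, 0, 0, 0, 0, 0, 0], [-0.9, 0, 0, 0, 0, 0, 0]]], squeeze=20)

```text
time_s: 14.25
tool_pos: [0.6402, -0.2078, 0.1296]
tcp_rot: [[0.463, 0.683, 0.565], [0.856, -0.511, -0.084], [0.231, 0.522, -0.821]]
force: [-22.9, 9.3, 0.4]
grip_width: 0.012
finger_force: 20.9
```

```bash
cat > sd.py <<'E'
from h import *
import sys
s=read_state();v=RP.T@(s["tool_pos"]-PAN);y=RP.T@s["tcp_rot"][:,1]
print("tcp in panel mm",(v*1e3).round(1),"th",np.degrees(np.arctan2(-y[1],y[0])).round(2),"F",(RP.T@s["force"]).round(1),"Tq",(RP.T@s["ft_torque"]).round(2),s["grip_width"].round(4),s["finger_force"],s["time_s"])
if len(sys.argv)>1:
    p,T=dial_pose(float(sys.argv[1]),v[2],v[:2]);plan(p,T,int(sys.argv[2]))
E
python3 sd.py 90 8
```

```text
Traceback (most recent call last):
  File "sd.py", line 4, in <module>
    print("tcp in panel mm",(v*1e3).round(1),"th",np.degrees(np.arctan2(-y[1],y[0])).round(2),"F",(RP.T@s["force"]).round(1),"Tq",(RP.T@s["ft_torque"]).round(2),s["grip_width"].round(4),s["finger_force"],s["time_s"])
                                                                                                                                                                 ^^^^^^^^^^^^^^^^^^^^^
AttributeError: 'float' object has no attribute 'round'
```

servo_tool(steps=[[[-0.9, 0, -0.25, 0, 0, 0, 0], [-0.9, 0, 0, 0, 0, 0, 0]]])

```text
time_s: 14.5
tool_pos: [0.6399, -0.2076, 0.1296]
tcp_rot: [[0.463, 0.68, 0.568], [0.856, -0.51, -0.087], [0.231, 0.526, -0.819]]
force: [-6.3, 1.8, -4.8]
grip_width: 0.012
finger_force: 21.0
```

```bash
sed -i 's/s\["grip_width"\].round(4)/s["grip_width"]/' sd.py; python3 sd.py 90 8
```

```text
tcp in panel mm [-1.7  0.6 19. ] th 23.6 F [-8.1  0.8 -0.2] Tq [0.35 1.61 0.01] 0.011983428801027226 20.997015237808228 14.5
[0.0, 0.0, 0.0, -0.0, -0.0, 0.145]
[0.0, 0.0, 0.0, -0.0, -0.0, 0.145]
[0.0, 0.0, 0.0, -0.0, -0.0, 0.145]
[0.0, 0.0, 0.0, -0.0, -0.0, 0.145]
[0.0, 0.0, 0.0, -0.0, -0.0, 0.145]
[0.0, 0.0, 0.0, -0.0, -0.0, 0.145]
[0.0, 0.0, 0.0, -0.0, -0.0, 0.145]
[0.0, 0.0, 0.0, -0.0, -0.0, 0.145]
step mm 0.0 deg 8.299780299287965
```

servo_tool(steps=[[[-0.9, 0, -0.08, 0, 0, 0, 0.1], [-0.9, 0, 0, 0, 0, 0, 0.15], [-0.9, 0, 0, 0, 0, 0, 0.15], [-0.9, 0, 0, 0, 0, 0, 0.1], [-0.9, 0, 0, 0, 0, 0, 0]]])

```text
time_s: 15.12
tool_pos: [0.6404, -0.2083, 0.13]
tcp_rot: [[0.733, 0.372, 0.57], [0.505, -0.859, -0.089], [0.456, 0.352, -0.817]]
force: [6.2, -3.9, -8.5]
grip_width: 0.0117
finger_force: 19.6
```

```bash
python3 sd.py 90 5;python3 -c "
from h import *
s=read_state();print(s['tcp_rot'].T@s['force'])"
```

```text
tcp in panel mm [-1.   0.  19.1] th 52.35 F [  0.7  -2.9 -10.8] Tq [-0.6   0.02 -0.04] 0.011723585744587208 19.581579566001892 15.125
[0.0, 0.0, 0.0, 0.0, -0.001, 0.131]
[0.0, 0.0, 0.0, 0.0, -0.001, 0.131]
[0.0, 0.0, 0.0, 0.0, -0.001, 0.131]
[0.0, 0.0, 0.0, 0.0, -0.001, 0.131]
[0.0, 0.0, 0.0, 0.0, -0.001, 0.131]
step mm 0.0 deg 7.529321565407545
[-1.29099551  2.68511387 10.84546439]
```

servo_tool(steps=[[[-0.9, 0, 0, 0, 0, 0, 0.15], [-0.9, 0, 0, 0, 0, 0, 0.15], [-0.9, 0, 0, 0, 0, 0, 0.15], [-0.9, 0, 0, 0, 0, 0, 0.15], [-0.9, 0, 0, 0, 0, 0, 0.05]]])

```text
time_s: 15.75
tool_pos: [0.6405, -0.2094, 0.1304]
tcp_rot: [[0.808, -0.15, 0.57], [-0.119, -0.989, -0.09], [0.577, 0.005, -0.817]]
force: [8.1, -15.4, -11.0]
grip_width: 0.0118
finger_force: 19.8
```

servo_tool(steps=[[[-0.9, 0, 0, 0, 0, 0, 0]]])

```text
time_s: 15.88
tool_pos: [0.6405, -0.2094, 0.1304]
tcp_rot: [[0.808, -0.148, 0.57], [-0.117, -0.989, -0.09], [0.577, 0.006, -0.817]]
force: [8.1, -13.6, -10.6]
grip_width: 0.0119
finger_force: 19.8
```

```bash
python3 sd.py 90 1;python3 -c "
from h import *
s=read_state();print(s['tcp_rot'].T@s['force'])"
```

```text
tcp in panel mm [-0.6 -1.  19.2] th 89.55 F [  2.2 -12.2 -14.5] Tq [-2.22 -0.11 -0.05] 0.011901653307441676 19.80392262339592 15.875
[0.0, 0.0, 0.0, 0.002, -0.004, 0.008]
step mm 0.0 deg 0.535448821491846
[ 1.99440904 12.20880897 14.51117155]
```

servo_tool(steps=[[[-0.9, 0, 0.15, -0.1, 0, 0, 0.01], [-0.9, 0, 0, 0, 0, 0, 0], [-0.5, 0, 0, 0, 0, 0, 0], [-0.1, 0, 0, 0, 0, 0, 0], [0.1, 0, 0, 0, 0, 0, 0]]])

```text
time_s: 16.5
tool_pos: [0.6394, -0.2091, 0.131]
tcp_rot: [[0.808, -0.154, 0.569], [-0.126, -0.988, -0.088], [0.576, -0.001, -0.817]]
force: [0.8, 0.4, -0.3]
grip_width: 0.047
finger_force: 0.0
```

servo_tool(steps=[[[0.1, 0, 0, 0, 0, 0, 0], [0.1, 0, 0, -3, 0, 0, 0], [0.1, 0, 0, -5, 0, 0, 0], [0.1, 0, 0, -5, 0, 0, 0], [0.1, 0, 0, -4, 0, 0, 0]]])

```text
time_s: 17.12
tool_pos: [0.5416, -0.1939, 0.2716]
tcp_rot: [[0.807, -0.154, 0.57], [-0.126, -0.988, -0.088], [0.577, -0.0, -0.817]]
force: [0.1, -0.4, -0.5]
grip_width: 0.047
finger_force: 0.0
```

```bash
python3 - <<'E'
from h import *
s=read_state();print(s["tool_pos"],s["grip_width"],s["force"],s["time_s"])
p,d=snapshot("top");q,e=snapshot("side")
c=lambda i,x,y:cv2.resize(i[y:y+75,x:x+50],None,fx=8,fy=8,interpolation=cv2.INTER_CUBIC)
cv2.imwrite("pics/m7.png",np.hstack([c(p,323,130),c(q,335,190)]))
E
```

```text
[ 0.54162318 -0.19389458  0.27156976] 0.04699274487960221 [ 0.09672371 -0.41176121 -0.4844565 ] 17.125
```

View pics/m7.png

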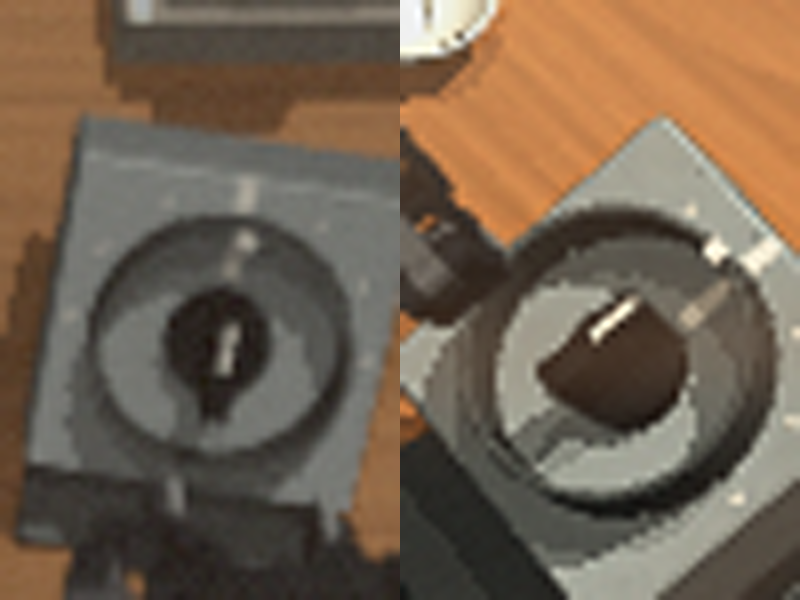

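The pointer now points up-slope: top crop (223,375)→(234,322), side crop (192,338)→(235,300). The mark is at top (233,278)→(248,180). I'll compare angles.

```bash
python3 - <<'E'
from h import *
for nm,n,o,a,b,z in[("ptr","top",(323,130),(223,375),(234,322),.044),("mark","top",(323,130),(232,278),(248,180),0),("ptr","side",(335,190),(193,338),(235,300),.044),("mark","side",(335,190),(283,325),(375,242),0)]:
    q=[least_squares(lambda w:proj(n,[RP@[w[0],w[1],z]+PAN])[0]-px(o,8,*X),[0,0],x_scale=.01).x for X in(a,b)]
    d=q[1]-q[0];print(nm,n,(np.array(q)*1e3).round(1).tolist(),np.degrees(np.arctan2(d[0],d[1])).round(1))
E
```

```text
ptr top [[-3.3, 2.0], [19.6, 1.7]] 90.6
mark top [[23.2, 0.9], [65.3, 2.1]] 88.3
ptr side [[-1.1, -2.0], [18.4, -1.8]] 89.2
mark side [[22.2, -2.4], [65.7, -1.7]] 89.1
```

The pointer lines up with the mark within about 1–2°, and the arm is clear, so I'll hand in.

```bash
python3 -c "
from station import *
print(close_job())"
```

```text
the job is handed in; nothing more can be done
None
```

The crest is set down on the rest, centred within about 1 mm and against the lip; the dial pointer lines up with the long white mark within about 1–2°, and the job was handed in at about 17 s with the arm clear.

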